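# Close the fuse bay of the microscope lamp unit

### The arm

A 6-joint arm with a two-finger parallel gripper is mounted at the origin on the work surface. World frame = base frame: x ahead of the robot, y to its left, z up, the work surface at z = 0. Lengths are in mm, angles in rad, forces in N, time in s.
With the tool pointing down it reaches from about 375 to 925 mm from the base axis. Payload 5.7 kg.
Tool frame: the origin (TCP) lies midway between the tips of the shut fingers; the grasp point (between the pads) lies 19 mm behind it (hold_point_z is the distance from the TCP to the grasp point, in mm); z points along the fingers, y is the line along which they close (so a half turn about z gives the same grasp; the last joint's range is limited). The gripper opens to 85 mm and grips with 20 to 120 N. Pads are 22 mm wide; open, the fingers measure 114 mm over their backs; the gripper's body (76 mm by 85 mm) begins 54 mm behind the grasp point. The pads swing forward as they close: fully open they stand 13 mm farther back than shut.
Start: joints at [1.062, 0.359, 1.51, -0, 1.272, -0.115], TCP at [230.21, 554.046, 231.267] pointing down, gripper open.
Joint ranges: [-2.97, 2.97], [-1.01, 2.36], [0.21, 2.38], [-0.96, 4.11], [0.2, 2.71], [-2.98, 2.98]. Speed limits (rad/s): [2.39, 2.39, 3.14, 3.14, 3.14, 3.14].

### API

Orientations are given as a unit quaternion [w, x, y, z].
In Python, from rig import observe, read_camera, camera_params, close_job, silhouettes, hold_point_z gives the robot as it stands.
- The arm moves only by the tool step_arm, never from a script. Its argument "targets" is a list of rows, each a list of 3 entries, a list of its own where there are three numbers: the shift along the tool's x, y, z in mm, then the turn about the tool's z in rad, then the opening in per cent of the stroke, from 0 (shut) to 100 (fully open). In form: [[[tx, ty, tz], turn, hand], ...]. A call has 1 to 8 rows; each row is the pose to reach, as a shift and turn from the pose commanded when the call began, along the tool's axes at that moment; what a row does not reach only later rows make up. A row lasts 1/8 s, in which the tool goes at most 62.5 mm and 10.7 degrees, less where a joint would pass 70% of its speed; a pose out of reach is approached as far as the arm can. A call with a gripper value outside its range is refused whole. The fingers move at their own pace and stop on an object; the grip force is fixed at half the most. Time passes only in rows, so rows that repeat a pose let the fingers close. It gives the time, the measured TCP pose, the force, the opening and the grip force at its end, in the units of the state.
- observe(): the state, without advancing time (a new reading comes with each control period).
- read_camera(name): name is "side" or "top"; returns the picture (400x640x3 uint8, blue, green, red); there is no depth.
- camera_params(name): a dict with "vfov" (degrees; the focal length in pixels is half the picture's height over the tangent of half this angle, whatever the lens; pixels are square), "cx", "cy" (the principal point, pixels), "k1" (the pictures are not rectified: a ray, as slopes to the right and down, at radius r is drawn at 1 + k1 r^2 times it, then the intrinsics apply), "T" (4x4, takes a point from camera to world coordinates). Camera axes: x right, y down, z forward; pixel columns grow to the right and rows downward; lengths in mm; the calibration is good to about 2 mm. A picture is of the moment at which its call begins. camera_params takes no time and is no camera call.
- close_job(): hands the job in; it is judged then, once.
Trained networks look in the newest picture that a camera, given by its name, has taken for a name from the list of things; names that differ only in an ending like _2 or _b are one class to them, and where a whole thing is asked for, a point or a joint stands for the part that bears it (a point fixed in the world has none). Each returns a list of dicts, best first, with "confidence" (0 to 1); they miss things now and then, are a little off and sometimes report something else, mostly with a low value. They report only what shows in the picture. A call takes as long as a camera call. They do not tell look-alikes from the thing itself.
- silhouettes(camera, name): "pixels" (400x640 bool, what is visible of it) and "extent" ([centre column, centre row, width, height] in pixels, round what is visible of it).
The state is a dict: "t": time; "joints": joint angles; "joint_velocities": joint speeds; "joint_efforts": joint torques, N m; "position": TCP position; "eef_rot": TCP orientation; "ft_force": force on the tool from outside, world axes, zero at the start; "torque": the same for the moment, N m; "grip_width": opening from 0.0 (shut) to 1.0 (fully open); "grasp_force": force on a finger pad.
Only numpy, scipy, OpenCV 4.12 (cv2) and the standard library are available. Lean on these libraries where they do the work, as an engineer would, in place of code of your own. Each camera call takes 0.05 s, during which the arm holds its last target. There are 200 camera calls.

### The job

Close the fuse bay of the microscope's lamp power unit: set the loose cover squarely over the open bay on top of the unit with its wing fastener still turned across, then, with the cover resting there, turn the wing until it lies along the cover's long sides, so that the key beneath lines up with the slot in the bay. Then press the cover fully home against the unit's sprung seal and finish while still holding it pressed down: do not let go, the seal would lift it. Leave the dish, bottle, screwdriver and tip box alone.

Things in the scene. Friction and masses are not known exactly. Their poses are not given: they have to be found in the camera images.
- cover: Loose bare-aluminium cover, an upside-down tray 140 (its x) x 100 (its y) x 28 mm high, 4 mm walls, open below; 0.2 to 0.45 kg with its fastener, which sits at the centre of the top. Origin: centre of the plane of its lower edge, z up. Starts standing on that edge on the bench. Same after a half turn. Two short marks on top run along its long side (x)
- wing (a joint): Angle (rad) of the wing fastener in the cover: 0 when the wing lies along the cover's long side (x), positive anticlockwise from above; starts at 0.7 to 1.3, limits -0.5 and 1.8. Stiff (about 0.05 N m), stays where left, so the cover can be carried by the wing. The key beneath turns with the wing, parallel to it
- wing_grip (a point): Grip point on the fastener's axis, 52 mm above the cover's lower edge; x along the wing. The wing is an upright black bar 36 mm long, 10 mm thick, from 34 to 62 mm above that edge, on a round steel boss 26 mm across. Inside the cover, on the same axis, is the key: a steel bar 30 x 6 x 4 mm, its underside 2 mm above the plane of the cover's lower edge
- unit: Off-white lamp power unit, 220 (x) x 170 (y) mm, top face 70 mm above the bench, black knobs on its -x side. Fixed: it does not move, but its place and yaw differ each time. Origin at the centre of its underside, z up. Its fuse bay is at the middle of the top
- seat (a point): Centre of the open bay, on the unit's top face; x along the bay's long side, z up. Round it stands an aluminium collar 127 (x) x 87 (y) mm outside, 20 mm high, its top 6 mm leaning in as a lead-in: the cover goes over it, either way round, with 2.5 mm play per side. Pressed home, the cover's edge is on the top face and its origin is at this point
- slot (a point): Centre of the slot, 40 mm (along x) x 14 mm, in the steel plate inside the collar, on the plate's top, 11 mm above the seat point. With the wing across, the key rests on this plate and the cover's origin is 9 mm above the seat point; with the wing along x within about 0.2 rad the key enters the slot
- seal (a joint): How far (m) the black sprung seal ring round the collar is pressed down: 0 free, 4 mm proud of the top face; 0.004 pressed flush. Pushes up 6 N when free, 10 N when flush, so a cover with its key in the slot is carried 4 mm above home unless held down
- dish: Clear petri dish, 60 mm across, 14 mm high, at the side of the bench; origin at its underside. Leave alone
- medium: Glass bottle 48 mm across, 90 mm high, beyond the work; origin at its underside. Leave alone
- driver: Screwdriver 170 mm long lying on the bench; origin about mid-length at its underside, handle to its -x. Leave alone
- tipbox: Clear open tip box 90 x 120 x 50 mm, at the side of the bench; origin at the centre of its underside. Leave alone
Mind the look-alikes: they are no part of the job. What is shaped like the cover but pink or purple is not meant.

How it is judged (in metres and radians):
On the way, in this order (a step that is already met when the one before it is completed fails the run):
1. the cover rests squarely over the bay, its wing still across (horizontal distance between cover and seat below 0.006 m and angle between the x axis of cover and the x axis of seat, either way round below 0.12 rad and z of cover in the frame of seat below 0.0115 m and value of joint wing above 0.4 rad), for 0.2 s.
2. the wing is turned along the cover's long sides, cover over the bay (horizontal distance between cover and seat below 0.006 m and z of cover in the frame of seat below 0.0115 m and value of joint wing between -0.3 and 0.3 rad), for 0.2 s.
At the end, for the whole second after the job is handed in: The robot still holds the cover pressed home: under 2 mm above the seat point (let go, the seal lifts it to 4 mm), within 6 mm and 0.12 rad of square over the bay, level within 0.05 rad, wing within 0.35 rad of the long side, cover still, robot in contact with over 2 N (z of cover in the frame of seat below 0.002 m and horizontal distance between cover and seat below 0.006 m and angle between the x axis of cover and the x axis of seat, either way round below 0.12 rad and angle between cover's own z axis and vertical below 0.05 rad and value of joint wing between -0.35 and 0.35 rad and linear speed of cover below 0.02 m/s and contact force between any of the fingers, the arm and cover above 2 N); the arm keeps its last pose, push and grip.
It fails at once if a bystander (dish, bottle, screwdriver, tip box) is moved more than 30 mm (distance of any of dish, medium, driver, tipbox from where it was at the start of the episode above 0.03 m).
It also fails if it takes over 35 s, if anything falls off the work surface, if the arm or the gripper's body presses on something with over 40 N, if the wrist force passes 120 N, or if a joint passes its speed limit or range.

## Working session

There is one attempt and no reset: what is moved stays moved. The work goes in short steps, Python scripts to look and compute and a tool call to move; the robot and the scene stay as the last step left them, time stands still between calls to the robot, and variables do not carry over. Pictures are saved under pics/ and viewed, at most 10 in all, crops included, and the job is handed in when it is done.

Besides the shell and the picture viewer there is one more tool, called after "Call:" by a JSON object that holds its "op" and its "data". step_arm: Moves the arm, as the interface text tells. Its arguments: {"type":"object","properties":{"targets":{"type":"array","items":{"type":"array"}}},"required":["targets"]}

```bash
ls; mkdir -p pics
python3 - <<'E'
from rig import *
import cv2,numpy as np
for c in("top","side"):
    im=read_camera(c);cv2.imwrite(f"pics/{c}0.png",im)
    p=camera_params(c);print(c,p["vfov"],p["cx"],p["cy"],p["k1"],np.round(p["T"],3).tolist())
    for n in("cover","wing","unit"):
        print(n,[(round(s["confidence"],2),np.round(s["extent"]).tolist()) for s in silhouettes(c,n)])
o=observe();print(o);print(hold_point_z() if callable(hold_point_z) else hold_point_z)
E
```

```text
pics
top 54.59670300495334 315.9596358305484 200.6835312241805 -0.09600355875530177 [[-0.016, -0.989, 0.15, 407.938], [-1.0, 0.015, -0.013, -2.239], [0.011, -0.15, -0.989, 1210.054], [0.0, 0.0, 0.0, 1.0]]
cover [(0.96, [252.0, 212.0, 47.0, 50.0]), (0.91, [238.0, 145.0, 50.0, 47.0]), (0.76, [255.0, 277.0, 46.0, 51.0])]
wing [(0.58, [254.0, 277.0, 7.0, 16.0]), (0.53, [250.0, 209.0, 14.0, 12.0]), (0.53, [237.0, 142.0, 11.0, 12.0])]
unit [(0.56, [382.0, 207.0, 76.0, 89.0])]
side 46.173444044286036 318.1516123845456 193.70172461327365 -0.08784690239931854 [[0.969, -0.178, 0.17, 341.875], [-0.246, -0.712, 0.657, -968.548], [0.005, -0.679, -0.734, 1128.694], [0.0, 0.0, 0.0, 1.0]]
cover [(0.8, [240.0, 177.0, 55.0, 43.0]), (0.68, [353.0, 148.0, 48.0, 30.0]), (0.63, [300.0, 164.0, 50.0, 34.0])]
wing [(0.56, [355.0, 139.0, 11.0, 14.0]), (0.51, [299.0, 158.0, 6.0, 10.0]), (0.41, [240.0, 170.0, 10.0, 12.0])]
unit [(0.64, [329.0, 254.0, 97.0, 86.0])]
{'t': 0.4, 'joints': array([ 1.06188888e+00,  3.58924950e-01,  1.51055354e+00, -4.17072267e-05,
        1.27248788e+00, -1.15123936e-01]), 'joint_velocities': array([ 2.04325775e-04,  3.94935179e-04, -1.58687619e-03, -4.55959662e-05,
       -3.17113152e-05, -1.08087494e-03]), 'joint_efforts': array([-5.43487895e-04, -5.27011478e+01, -2.78619969e+01, -2.13633375e-04,
        5.86950016e-03,  1.87661709e-05]), 'position': array([230.18394987, 553.95440933, 231.13376229]), 'eef_rot': array([-3.83923041e-05,  1.95616072e-01,  9.80680538e-01, -1.83954990e-04]), 'ft_force': array([-0.38281137, -0.04963248,  0.44072375]), 'torque': array([-0.01040302,  0.04656816,  0.00862104]), 'grasp_force': 0.0, 'grip_width': 1.0043574838471643}
18.700000000000003
```

Run:
```python
import cv2,numpy as np
a=cv2.imread("pics/top0.png")
c1=cv2.resize(a[100:320,200:440],None,fx=2.5,fy=2.5,interpolation=cv2.INTER_CUBIC)
cv2.imwrite("pics/crop0.png",c1)
```

```text
(no output)
```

View pics/crop0.png

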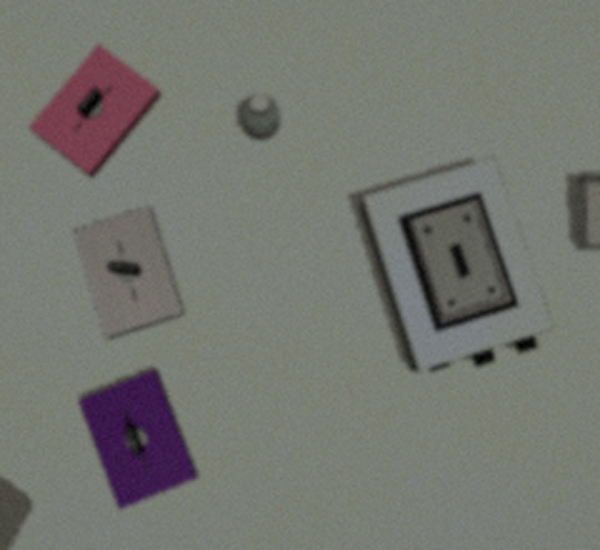

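View pics/side0.png

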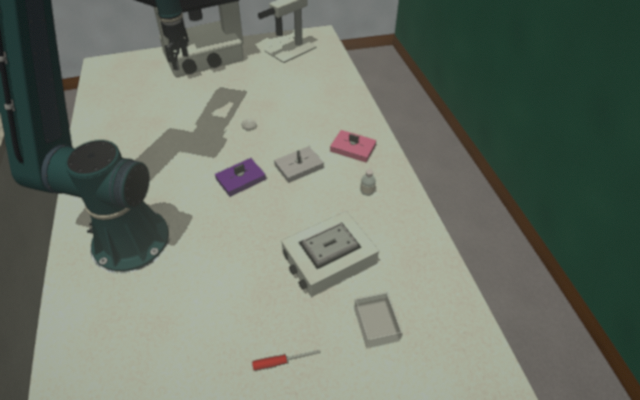

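Candidates (top view): pink (238,145), bare aluminium (252,212), purple (255,277). The aluminium one fits "bare-aluminium", and the crop confirms its wing lies across the marks. The unit is at (382,207) with its slot near (384,204); the knobs point image-down. Next I fit models to the silhouettes.

```bash
cat > h.py <<'E'
from rig import *
import cv2,numpy as np
from scipy.optimize import minimize
def proj(p,P):
    T=np.array(p["T"]);q=(np.asarray(P)-T[:3,3])@T[:3,:3]
    s=q[:,:2]/q[:,2:];s=s*(1+p["k1"]*(s**2).sum(1,keepdims=True))
    return s*200/np.tan(np.radians(p["vfov"]/2))+[p["cx"],p["cy"]]
def unproj(p,uv,z):
    f=200/np.tan(np.radians(p["vfov"]/2));d=(np.array(uv,float)-[p["cx"],p["cy"]])/f;s=d.copy()
    for _ in range(20): s=d/(1+p["k1"]*(s@s))
    T=np.array(p["T"]);r=T[:3,:3]@[*s,1];return T[:3,3]+r*(z-T[2,3])/r[2]
def box(x,y,a,lx,ly,z0,z1):
    c,s=np.cos(a),np.sin(a)
    return np.array([[x+c*u-s*v,y+s*u+c*v,z] for u in(-lx/2,lx/2) for v in(-ly/2,ly/2) for z in(z0,z1)])
def iou(p,P,m,K=8):
    h=cv2.convexHull(proj(p,P).astype(np.float32))
    r=np.zeros((400,640),np.float32)
    x0,y0,w,hh=cv2.boundingRect(h);x0-=3;y0-=3;w+=6;hh+=6
    q=np.round((((h-[x0,y0]+.5)*K-.5))*16).astype(np.int32)
    b=np.zeros((hh*K,w*K),np.uint8);cv2.fillPoly(b,[q],255,shift=4)
    r[y0:y0+hh,x0:x0+w]=cv2.resize(b,(w,hh),interpolation=cv2.INTER_AREA)/255.
    return np.abs(r-m).sum()/m.sum()
def fit(views,x0,dims):
    f=lambda v:sum(iou(p,box(*v,*dims),m) for p,m in views)
    best=None
    for da in(-.15,0,.15):
        s=np.array([x0[0],x0[1],x0[2]+da])
        r=minimize(f,s,method="Nelder-Mead",options=dict(initial_simplex=s+np.array([[0,0,0],[8,0,0],[0,8,0],[0,0,.15]]),xatol=.02,fatol=1e-5))
        if best is None or r.fun<best.fun: best=r
    return best
def pick(c,n,uv):
    L=silhouettes(c,n);return min(L,key=lambda s:np.hypot(s["extent"][0]-uv[0],s["extent"][1]-uv[1]))["pixels"].astype(np.float32)
E
python3 - <<'E'
from h import *
pt,ps=camera_params("top"),camera_params("side")
read_camera("top");read_camera("side")
ct,wt,ut=pick("top","cover",(252,212)),pick("top","wing",(250,209)),pick("top","unit",(382,207))
cs,ws,us=pick("side","cover",(300,164)),pick("side","wing",(299,158)),pick("side","unit",(329,254))
c0=unproj(pt,(252,212),28);u0=unproj(pt,(382,205),70);print(c0,u0)
for n,d,x0,a,b in(("cover",(140,100,0,28),[*c0[:2],.3],ct,cs),("unit",(220,170,0,70),[*u0[:2],.3],ut,us)):
    for v in([(pt,a)],[(ps,b)],[(pt,a),(ps,b)]):
        r=fit(v,x0,d);print(n,np.round(r.x,3),round(r.fun,3))
w0=unproj(pt,(250,209),48);print(w0)
for a in(1.2,1.5,1.8,0): 
    for v in([(pt,wt)],[(ps,ws)]):
        r=fit(v,[*w0[:2],a],(36,10,34,62));print("wing",np.round(r.x,3),round(r.fun,3))
# slot dark pixel centroid, top
g=cv2.imread("pics/top0.png",0)
for p,nm,(u,v) in((pt,"top0",(384,204)),(ps,"side0",(330,243))):
    g=cv2.imread(f"pics/{nm}.png",0)[v-9:v+10,u-9:u+10].astype(float)
    w=np.clip(np.median(g)-25-g,0,None);yy,xx=np.mgrid[v-9:v+10,u-9:u+10]
    uv=((w*xx).sum()/w.sum(),(w*yy).sum()/w.sum());print("slot",nm,uv,unproj(p,uv,81))
E
```

```text
[554.93630352 179.54538877  28.        ] [ 564.86078858 -214.01188931   70.        ]
cover [5.67221e+02 1.83528e+02 2.87000e-01] 0.04
cover [5.69929e+02 1.83905e+02 3.01000e-01] 0.066
cover [5.68378e+02 1.84056e+02 2.90000e-01] 0.115
unit [ 5.66657e+02 -2.16541e+02  2.89000e-01] 0.042
unit [ 5.68524e+02 -2.16140e+02  2.93000e-01] 0.053
unit [ 5.67404e+02 -2.16316e+02  2.92000e-01] 0.097
[561.68196009 182.61258414  48.        ]
wing [567.037 182.109   1.436] 0.361
wing [570.419 183.527   1.501] 0.417
wing [566.987 182.504   1.438] 0.361
wing [570.244 177.8     1.513] 0.387
wing [566.987 182.504   1.438] 0.361
wing [570.505 177.8     1.528] 0.388
wing [5.69313e+02 1.80571e+02 1.02000e-01] 0.798
wing [571.161 185.053   1.467] 0.412
slot top0 (np.float64(383.47557603686636), np.float64(203.83963133640552)) [ 566.74267883 -216.51057442   81.        ]
slot side0 (np.float64(329.6111611161116), np.float64(242.86228622862285)) [ 570.300403   -218.10977982   81.        ]
```

Call:
{"op": "step_arm", "data": {"targets": [[[-56,-26,0],0.17,100],[[-113,-53,0],0.34,100],[[-170,-80,0],0.5,100],[[-227,-106,0],0.66,100],[[-284,-133,20],0.83,100],[[-341,-159,50],1.0,100],[[-397,-185,80],1.16,100],[[-454,-212,110],1.32,100]]}}

```text
t: 1.8
position: [554.2, 199.5, 131.6]
eef_rot: [0.0, 0.758, 0.653, 0.0]
ft_force: [0.5, 1.2, 0.5]
grip_width: 1.0
grasp_force: 0.0
```

Call:
{"op": "step_arm", "data": {"targets": [[[0,0,0],0,100],[[0,0,0],0,100]]}}

```text
t: 2.05
position: [552.4, 201.1, 132.1]
eef_rot: [-0.0, 0.756, 0.655, -0.0]
ft_force: [-0.1, -0.0, 0.3]
grip_width: 1.003
grasp_force: 0.0
```

Call:
{"op": "step_arm", "data": {"targets": [[[-15,18,0],0,100],[[-15,18,0],0,100],[[-15,18,40],0,70],[[-15,18,60],0,50],[[-15,18,60],0,50]]}}

```text
t: 2.68
position: [566.9, 183.9, 71.2]
eef_rot: [-0.001, 0.756, 0.655, -0.001]
ft_force: [-0.5, 0.6, 0.7]
grip_width: 0.508
grasp_force: 0.0
```

Run:
```python
from h import *
print(observe()["position"],observe()["grip_width"])
a=read_camera("top")[180:245,215:295];b=read_camera("side")[120:185,255:335]
cv2.imwrite("pics/c1.png",cv2.resize(np.hstack([a,b]),None,fx=5,fy=5,interpolation=cv2.INTER_CUBIC))
```

```text
[566.85519722 183.86860466  71.16186336] 0.507772772958707
```

View pics/c1.png

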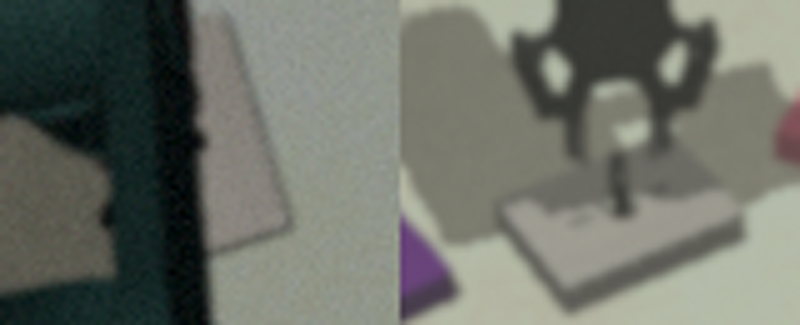

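The side half of the crop shows the wing (around pixel 378,157) centred between the open fingers. I'll go down and close.

Call:
{"op": "step_arm", "data": {"targets": [[[0,0,17],0,50],[[0,0,34],0,50],[[0,0,34],0,50],[[0,0,34],0,0],[[0,0,34],0,0],[[0,0,34],0,0],[[0,0,34],0,0],[[0,0,34],0,0]]}}

```text
t: 3.78
position: [568.9, 183.6, 38.6]
eef_rot: [0.0, 0.756, 0.655, 0.0]
ft_force: [0.2, -0.1, 3.0]
grip_width: 0.101
grasp_force: 59.4
```

Call:
{"op": "step_arm", "data": {"targets": [[[0,0,-30],0,0],[[0,0,-70],0,0],[[0,0,-110],0,0],[[0,0,-150],0,0],[[0,0,-150],0,0],[[0,0,-150],0,0]]}}

```text
t: 4.53
position: [567.3, 183.3, 186.9]
eef_rot: [-0.001, 0.756, 0.655, -0.001]
ft_force: [-0.1, 0.2, -3.6]
grip_width: 0.104
grasp_force: 59.2
```

Run:
```python
from h import *
o=observe();P=o["position"];print(P,o["grip_width"],o["ft_force"])
read_camera("side");ps=camera_params("side")
L=silhouettes("side","cover");print([(s["confidence"],s["extent"]) for s in L])
a=read_camera("side")[60:200,220:400]
cv2.imwrite("pics/c2.png",cv2.resize(a,None,fx=3,fy=3,interpolation=cv2.INTER_CUBIC))
```

```text
[567.27885655 183.34900052 186.88646111] 0.10370182380993657 [-0.1371783   0.15114358 -3.56528181]
[(0.88, [242.3, 177.6, 52.4, 36.0]), (0.77, [352.7, 147.2, 44.6, 29.0]), (0.71, [297.7, 130.8, 54.8, 32.2])]
```

View pics/c2.png

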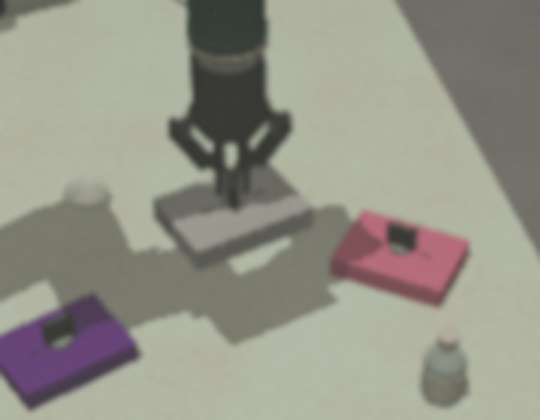

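The cover is lifted, level and held by the wing; the side crop shows it at about (298,131). Now I carry it over the unit.

Call:
{"op": "step_arm", "data": {"targets": [[[-40,6,0],0,0],[[-90,13,0],0,0],[[-140,20,0],0,0],[[-190,27,0],0,0],[[-240,34,0],0,0],[[-290,42,0],0,0],[[-340,49,0],0,0],[[-385,55,0],0,0]]}}

```text
t: 5.68
position: [567.2, -206.9, 186.7]
eef_rot: [-0.001, 0.756, 0.655, -0.001]
ft_force: [0.9, -0.3, -3.0]
grip_width: 0.105
grasp_force: 59.2
```

Call:
{"op": "step_arm", "data": {"targets": [[[-11,2,20],0,0],[[-11,2,20],0,0],[[-11,2,20],0,0],[[-11,2,20],0,0]]}}

```text
t: 6.18
position: [568.8, -215.6, 168.7]
eef_rot: [0.0, 0.755, 0.655, 0.0]
ft_force: [0.4, 0.3, -3.3]
grip_width: 0.105
grasp_force: 59.0
```

Run:
```python
from h import *
o=observe();P=o["position"];q=o["eef_rot"];print(P,o["grip_width"],2*np.arctan2(q[2],q[1]))
ps,pt=camera_params("side"),camera_params("top")
z0=P[2]-37
img=read_camera("side");L=silhouettes("side","cover");print([(s["confidence"],s["extent"]) for s in L])
uv=proj(ps,[[P[0],P[1],z0+14]])[0];m=min(L,key=lambda s:np.hypot(*(np.array(s["extent"][:2])-uv)))["pixels"].astype(np.float32)
r=fit([(ps,m)],[P[0],P[1],.29],(140,100,z0,z0+28));print(uv,r.x,r.fun)
cv2.imwrite("pics/c3.png",cv2.resize(img[170:310,250:410],None,fx=4,fy=4,interpolation=cv2.INTER_CUBIC))
```

```text
[ 568.76696687 -215.58129938  168.6597497 ] 0.10537942005527688 1.4289920172299087
[(0.84, [329.9, 231.0, 62.6, 41.8]), (0.75, [362.6, 146.9, 28.4, 26.1]), (0.28, [332.6, 264.4, 94.5, 63.9])]
[329.36190572 227.71533498] [ 5.71163643e+02 -2.16231058e+02  3.06240367e-01] 0.22386661171913147
```

View pics/c3.png

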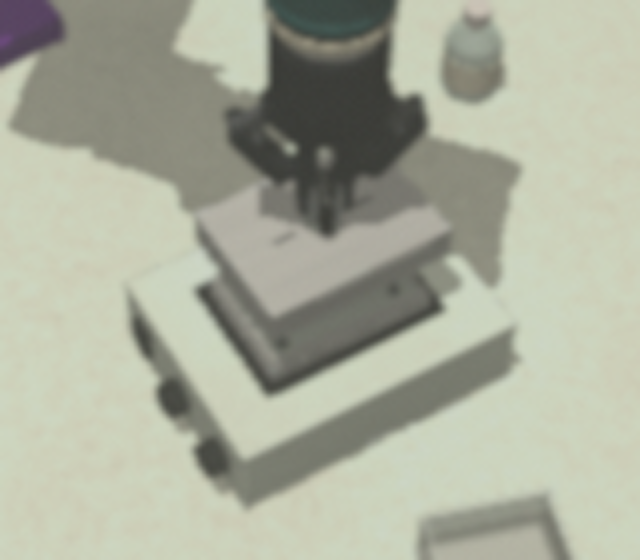

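Call:
{"op": "step_arm", "data": {"targets": [[[-1,-1,15],0,0],[[-1,-1,30],0,0],[[-1,-1,36],0,0],[[-1,-1,40],0,0],[[-1,-1,43],0,0],[[-1,-1,45],0,0],[[-1,-1,45],0,0],[[-1,-1,45],0,0]]}}

```text
t: 7.28
position: [567.5, -217.4, 123.5]
eef_rot: [0.0, 0.756, 0.655, 0.0]
ft_force: [0.6, -0.4, -3.0]
grip_width: 0.103
grasp_force: 59.0
```

Call:
{"op": "step_arm", "data": {"targets": [[[0,0,2],0,0],[[0,0,4],0,0],[[0,0,5],0,0],[[0,0,6],0,0],[[0,0,7],0,0],[[0,0,7],0,0]]}}

```text
t: 8.02
position: [567.4, -217.4, 117.5]
eef_rot: [0.0, 0.756, 0.655, 0.0]
ft_force: [-2.8, 1.7, 7.3]
grip_width: 0.106
grasp_force: 60.8
```

Call:
{"op": "step_arm", "data": {"targets": [[[0,0,0],0,0],[[0,0,0],0,0],[[0,0,0],0.17,0],[[0,0,0],0.34,0],[[0,0,0],0.51,0],[[0,0,0],0.68,0],[[0,0,0],0.85,0],[[0,0,0],0.95,0]]}}

```text
t: 9.02
position: [568.7, -218.1, 117.3]
eef_rot: [0.001, 0.972, 0.235, 0.001]
ft_force: [0.2, 0.5, 0.6]
grip_width: 0.104
grasp_force: 59.7
```

Call:
{"op": "step_arm", "data": {"targets": [[[0,0,0],0.12,0],[[0,0,0],0.21,0],[[0,0,0],0.21,0],[[0,0,0],0.21,0],[[0,0,0],0.21,0]]}}

```text
t: 9.65
position: [567.3, -217.4, 116.1]
eef_rot: [0.0, 0.991, 0.134, -0.0]
ft_force: [-0.1, -0.7, -3.5]
grip_width: 0.102
grasp_force: 59.1
```

Run:
```python
from h import *
o=observe();P=o["position"];q=o["eef_rot"];print(P,o["grip_width"],2*np.arctan2(q[2],q[1]),o["torque"],o["ft_force"])
ps=camera_params("side")
img=read_camera("side");m=pick("side","cover",(330,240))
r=fit([(ps,m)],[P[0],P[1],.29],(140,100,79,107));print(r.x,r.fun)
cv2.imwrite("pics/c4.png",cv2.resize(img[180:310,250:410],None,fx=4,fy=4,interpolation=cv2.INTER_CUBIC))
```

```text
[ 567.27526804 -217.43306273  116.14266867] 0.10199675423170503 0.26871480396150565 [ 0.01629778  0.01148548 -0.01022106] [-0.12144748 -0.66778988 -3.45603202]Traceback (most recent call last):
  File "<stdin>", line 5, in <module>
  File "h.py", line 28, in fit
    r=minimize(f,s,method="Nelder-Mead",options=dict(initial_simplex=s+np.array([[0,0,0],[8,0,0],[0,8,0],[0,0,.15]]),xatol=.02,fatol=1e-5))
    res = _minimize_neldermead(fun, x0, args, callback, bounds=bounds,
                               **options)
    fxe = func(xe)
    fx = function(np.copy(x), *(wrapper_args + args))
  File "h.py", line 24, in <lambda>
    f=lambda v:sum(iou(p,box(*v,*dims),m) for p,m in views)
               ~~~^^^^^^^^^^^^^^^^^^^^^^^^^^^^^^^^^^^^^^^^^
  File "h.py", line 24, in <genexpr>
    f=lambda v:sum(iou(p,box(*v,*dims),m) for p,m in views)
                   ~~~^^^^^^^^^^^^^^^^^^^
  File "h.py", line 21, in iou
    r[y0:y0+hh,x0:x0+w]=cv2.resize(b,(w,hh),interpolation=cv2.INTER_AREA)/255.
    ~^^^^^^^^^^^^^^^^^^
ValueError: could not broadcast input array from shape (25,41) into shape (0,0)
```

Run:
```python
from h import *
img=read_camera("side")
cv2.imwrite("pics/c4.png",cv2.resize(img[180:310,250:410],None,fx=4,fy=4,interpolation=cv2.INTER_CUBIC))
```

```text
(no output)
```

View pics/c4.png

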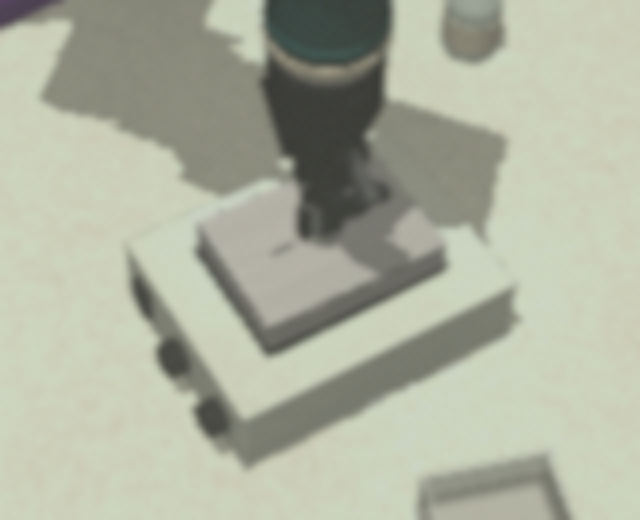

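The cover sits square on the collar (crop centre ~(330,270)), and the key is free in the slot. Now I press.

Call:
{"op": "step_arm", "data": {"targets": [[[0,0,2],0,0],[[0,0,4],0,0],[[0,0,5],0,0],[[0,0,6],0,0],[[0,0,7],0,0],[[0,0,7],0,0],[[0,0,7],0,0]]}}

```text
t: 10.68
position: [567.3, -217.4, 109.6]
eef_rot: [0.0, 0.991, 0.134, 0.0]
ft_force: [-1.5, 1.2, 5.4]
grip_width: 0.103
grasp_force: 60.4
```

Call:
{"op": "step_arm", "data": {"targets": [[[0,0,1],0,0],[[0,0,1.5],0,0],[[0,0,2],0,0],[[0,0,2],0,0],[[0,0,2],0,0]]}}

```text
t: 11.3
position: [567.4, -217.4, 108.5]
eef_rot: [0.0, 0.991, 0.134, 0.0]
ft_force: [-4.3, 1.8, 12.0]
grip_width: 0.106
grasp_force: 61.4
```

Call:
{"op": "step_arm", "data": {"targets": [[[0,0,0.5],0,0],[[0,0,0.5],0,0],[[0,0,0.5],0,0],[[0,0,0.5],0,0]]}}

```text
t: 11.8
position: [567.4, -217.4, 108.5]
eef_rot: [0.0, 0.991, 0.134, 0.0]
ft_force: [-4.2, 2.7, 16.3]
grip_width: 0.103
grasp_force: 62.0
```

Run:
```python
from h import *
img=read_camera("side");m=pick("side","cover",(330,247));ps=camera_params("side")
print(m.sum(),iou(ps,box(569.5,-216.5,.29,140,100,70,98),m))
cv2.imwrite("pics/c5.png",cv2.resize(img[190:310,250:410],None,fx=4,fy=4,interpolation=cv2.INTER_CUBIC))
```

```text
1533.0 0.27320772
```

View pics/c5.png

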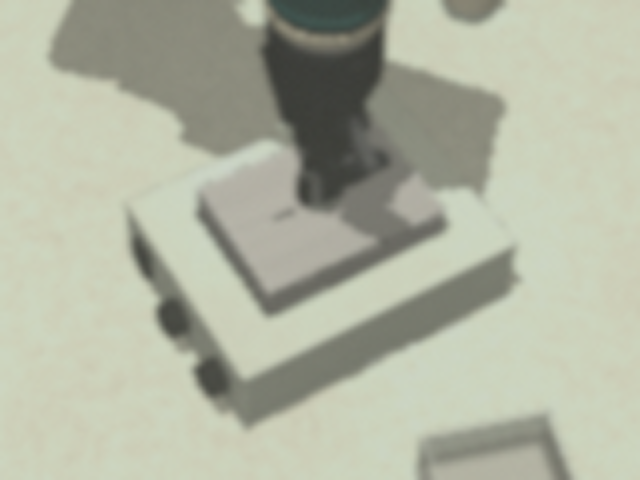

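The picture shows the cover down on the top face, square and level (lower corner at crop (268,315)). The TCP no longer goes down as the force rises, so it is on the hard stop. I'm handing in.

```bash
python3 -c "
from rig import *
print(close_job())"
```

```text
the job is handed in; nothing more can be done
None
```

I handed the job in at about 12 s with the cover square over the bay, the wing turned along its long sides, and the arm still pressing it against the hard stop with about 20 N; no verdict came back.

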